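# Load two circuit boards in the test jig and hold its contact lever level

### The job

Lay the large and the small circuit board flat in their matching compartments of the test jig, each with its pin-header end towards the lever, and let go of them. Then push the jig's spring lever down with the fingers until it is level (pad top flush with the little steel post beside it) and finish while still holding it there, because it springs up when let go; never push it down to its bottom stop. Leave the solder spool, tumbler, sponge tin and screwdriver where they are.

Things in the scene. Friction and masses are not known exactly. Their poses are not given: they have to be found in the camera images.
- jig: Fixed test jig: aluminium plate 160 (x) x 250 (y) x 12 mm, two black-walled compartments on its +y half, a spring lever on its -y half. Origin: centre of the underside, on a 2 mm thick blue mat; z up, +x away from the robot within 0.25 rad. A board lies right when its own +x (header end) points along the jig's -y, to the lever.
- large_nest (a point): Centre of the floor of the large compartment (the one farther from the robot), at (25, 45, 12) mm in the jig frame. Inside 70 mm along jig x, 100 mm along jig y; 4 mm thick walls 6 mm high above its floor. Leaves 5 mm all round the large board.
- small_nest (a point): Centre of the floor of the small compartment (nearer the robot), at (-37, 45, 12) mm in the jig frame. Inside 46 mm along jig x, 80 mm along jig y; walls 4 mm thick, 6 mm high above its floor. Leaves 5 mm all round the small board.
- large_board: Loose green circuit board 90 (x) x 60 (y) x 3 mm, 60 g, flat on the mat, components up. Origin: centre of its underside, z up. Amid it a black chip on a grey socket, 44 (x) x 15 (y) mm, top 18 mm above the underside: grasp it across the 15 mm, beside it the board is clear for fingers. A black pin header runs along the +x end.
- large_board_header (a point): Middle of the pin header of the large board, on the board's top face, 39 mm from the origin along the board's +x. Header 6 x 52 mm, 4 mm high, with brass pins up to 13 mm above the board's underside.
- small_board: Loose green circuit board 70 (x) x 36 (y) x 3 mm, 35 g, flat on the mat, components up. Origin: centre of its underside, z up. Amid it a black chip on a grey socket, 30 (x) x 15 (y) mm, top 18 mm above the underside: grasp it across the 15 mm. A black pin header runs along the +x end.
- small_board_header (a point): Middle of the pin header of the small board, on the board's top face, 29 mm from the origin along the board's +x. Header 6 x 28 mm, 4 mm high, with brass pins up to 13 mm above the board's underside.
- lever (a joint): Angle of the spring lever (rad): 0 = up, sloping 0.25 rad up towards the robot; 0.25 = level; 0.5 = bottom stop. Hinged at jig (55, -80, 62) mm about jig y, it reaches towards jig -x. The spring always lifts it back to 0: pushing at the pad takes about 2 N to start, 8 N at level, 14 N at the bottom.
- lever_pad (a point): Centre of the top of the lever's pad, a black plate 44 (along the lever) x 38 x 8 mm, 110 mm from the hinge; moves with the lever. It is 93 mm above the jig's underside with the lever up, and at jig (-55, -80, 66) mm with the lever level. Push it down from above with closed fingertips.
- post_top (a point): Centre of the top of the fixed steel level post, 12 x 10 mm, at jig (-55, -116, 66) mm, 36 mm to the -y side of the pad's centre. Its top is flush with the pad's top when the lever is level.
- spool: Bystander: white solder spool standing upright, 58 mm in diameter, 44 mm high, origin at the centre of its underside.
- tumbler: Bystander: glass tumbler 70 mm in diameter, 110 mm high, origin at the centre of its underside.
- sponge_tin: Bystander: steel tin 60 x 90 x 19 mm with a tan sponge, origin at the centre of its underside.
- screwdriver: Bystander: screwdriver 160 mm long lying on the mat along its own x axis.
Things that resemble listed ones, but are neither listed nor needed, are in the scene too. What is shaped like the small_board but orange or pink is not meant. Leave any orange look-alike of the large_board alone.

How it is judged:
On the way:
1. both boards lie flat in their own compartments, headers towards the lever, let go, with the lever still up (horizontal distance between large_board and large_nest below 0.009 m and z of large_board in the frame of jig between 0.009 and 0.0145 m and angle between each of large_board, small_board's own z axis and vertical below 0.06 rad and y of large_board_header in the frame of jig below 0.016 m and horizontal distance between small_board and small_nest below 0.009 m and z of small_board in the frame of jig between 0.009 and 0.0145 m and y of small_board_header in the frame of jig below 0.026 m and contact force between the fingers and large_board below 0.05 N and contact force between the fingers and small_board below 0.05 N and value of joint lever below 0.05 rad), for 0.2 s.
At the end, for the whole second after the job is handed in: Held for the last second: fingers push the lever with over 3 N, still, within 0.07 rad of level (0.25 rad); both boards untouched in their own compartments, centre within 9 mm, underside within 3 mm of the floor, tilt under 0.06 rad, headers towards the lever (horizontal distance between large_board and large_nest below 0.009 m and z of large_board in the frame of jig between 0.009 and 0.0145 m and angle between each of large_board, small_board's own z axis and vertical below 0.06 rad and y of large_board_header in the frame of jig below 0.016 m and horizontal distance between small_board and small_nest below 0.009 m and z of small_board in the frame of jig between 0.009 and 0.0145 m and y of small_board_header in the frame of jig below 0.026 m and contact force between the fingers and large_board below 0.05 N and contact force between the fingers and small_board below 0.05 N and value of joint lever between 0.18 and 0.32 rad and velocity of joint lever between -0.1 and 0.1 rad/s and contact force between the fingers and lever above 3 N); the arm keeps its last pose, push and grip.
It fails at once if the lever was pushed to its bottom stop (value of joint lever above 0.46 rad).
It fails at once if a bystander was moved more than 30 mm (distance of any of spool, tumbler, sponge_tin, screwdriver from where it was at the start of the episode above 0.03 m).
It also fails if it takes over 67 s, if anything falls off the work surface, if the arm or the gripper's body presses on something with over 40 N, if the wrist force passes 120 N, or if a joint passes its speed limit or range.

### The arm

A 7-joint arm with a two-finger parallel gripper is mounted at the origin on the work surface. World frame = base frame: x ahead of the robot, y to its left, z up, the work surface at z = 0. Lengths are in m, angles in rad, forces in N, time in s.
With the tool pointing down it reaches from about 0.4 to 0.85 m from the base axis. Payload 4.5 kg.
Tool frame: the origin (TCP) lies midway between the tips of the shut fingers; the grasp point (between the pads) lies 19 mm behind it; z points along the fingers, y is the line along which they close (so a half turn about z gives the same grasp; the last joint's range is limited). The gripper opens to 88 mm and grips with 3 to 60 N. Pads are 18 mm wide; open, the fingers measure 123 mm over their backs; the gripper's body (75 mm by 187 mm) begins 45 mm behind the grasp point.
Start: joints at [-1.24, 0.689, -0.195, 1.565, 0.157, 0.902, -0.215], TCP at [0.183, 0.598, 0.239] pointing down, gripper open.
Joint ranges: [-3.01, 3.01], [-0.46, 2.08], [-1.47, 1.51], [0.13, 2.56], [-1, 4.14], [0.04, 2.09], [-2.66, 2.66]. Speed limits (rad/s): [2.57, 2.57, 3.14, 3.14, 3.14, 3.14, 3.14].

### API

Orientations are given as a unit quaternion [x, y, z, w].
In Python, from plant import r gives the robot as it stands.
- The arm moves only by the tool move_arm, never from a script. Its argument "targets" is a list that holds one entry, the list of rows, each a list of 7 numbers: the opening, from 0 (shut) to 1 (fully open), then the shift along the tool's x, y, z in mm, then the turn, a rotation vector about the tool's x, y, z in degrees. In form: [[[claw, dx, dy, dz, ax, ay, az], ...]]. A call has 1 to 10 rows; each row is the pose to reach, as a shift and turn from the pose commanded when the call began, along the tool's axes at that moment; what a row does not reach only later rows make up. A row lasts 1/8 s, in which the tool goes at most 62.5 mm and 10.7 degrees, less where a joint would pass 70% of its speed; a pose out of reach is approached as far as the arm can. A call with a gripper value outside its range is refused whole. The fingers move at their own pace and stop on an object; "newtons" is the grip in N (left out, the last holds). Time passes only in rows, so rows that repeat a pose let the fingers close. It gives the time, the measured TCP pose, the force, the opening and the grip force at its end, in the units of the state.
- r.get_state(): the state, without advancing time (a new reading comes with each control period).
- r.snapshot(name): name is "side" or "top" or "wrist"; returns the picture (384x512x3 uint8, red, green, blue); there is no depth.
- r.camera_info(name): a dict with "fx", "fy", "cx", "cy" (pixels), "R" (3x3) and "t" (3): a world point X has camera coordinates R X + t. Camera axes: x right, y down, z forward; pixel columns grow to the right and rows downward; lengths in m; the calibration is good to about 2 mm. A picture is of the moment at which its call begins: read the wrist's pose just before it. camera_info takes no time and is no camera call; for the wrist camera it gives the pose at the moment of the call.
- r.finish_job(): hands the job in; it is judged then, once.
The state is a dict: "clock": time; "q": joint angles; "qd": joint speeds; "joint_torque": joint torques, N m; "tool_pos": TCP position; "eef_rot": TCP orientation; "contact_force": force on the tool from outside, world axes, zero at the start; "moment": the same for the moment, N m; "opening": opening from 0.0 (shut) to 1.0 (fully open); "finger_force": force on a finger pad.
Only numpy, scipy, OpenCV 4.12 (cv2) and the standard library are available. Lean on these libraries where they do the work, as an engineer would, in place of code of your own. Each camera call takes 0.05 s, during which the arm holds its last target. There are 200 camera calls.

## Working session

There is one attempt and no reset: what is moved stays moved. The work goes in short steps, Python scripts to look and compute and a tool call to move; the robot and the scene stay as the last step left them, time stands still between calls to the robot, and variables do not carry over. Pictures are saved under pics/ and viewed, at most 12 in all, crops included, and the job is handed in when it is done.

Besides the shell and the picture viewer there is one more tool, called after "Emit:" by a JSON object that holds its "api" and its "payload", one argument or row to a line. move_arm: Moves the arm, as the interface text tells. Its arguments: {"type":"object","properties":{"targets":{"type":"array","items":{"type":"array","items":{"type":"array","items":{"type":"number"}}}},"newtons":{"type":"number"}},"required":["targets"]}

```bash
mkdir -p pics; ls; python3 - <<'E'
from plant import r
import cv2,numpy as np
s=r.get_state();print(s)
for n in("top","side"):
    im=r.snapshot(n);cv2.imwrite(f"pics/{n}0.png",im[:,:,::-1])
    c=r.camera_info(n);print(n,c)
E
```

```text
pics
{'clock': 0.0, 'q': array([-1.24022548,  0.68996108, -0.19453958,  1.56636559,  0.15733166,
        0.90253981, -0.21512651]), 'qd': array([-5.06805190e-04,  4.37828248e-04, -9.65138896e-04, -2.46159737e-04,
        1.61864490e-04, -1.13256434e-05,  1.35361289e-04]), 'joint_torque': array([-5.82259545e-04, -5.27569127e+01, -1.26706492e+00, -1.53428382e+01,
       -5.26569143e-02,  6.62327948e-03,  1.70827279e-04]), 'tool_pos': array([0.18262475, 0.59703794, 0.23791927]), 'eef_rot': array([ 1.47792000e-01,  9.89018020e-01, -9.36151862e-04, -6.20750542e-05]), 'contact_force': array([ 0.16710525, -0.18324359,  0.61488399]), 'moment': array([-0.0099971 ,  0.02656953, -0.01282928]), 'finger_force': 0.0, 'opening': 1.000535029404996}
top {'fx': 370.66369079476596, 'fy': 370.66369079476596, 'cx': 260.5673419544816, 'cy': 192.40350778906782, 'R': array([[-0.00779594, -0.99986159,  0.01469779],
       [-0.99917598,  0.00720344, -0.03994323],
       [ 0.03983183, -0.01499708, -0.99909385]]), 't': array([-0.02082958,  0.59592639,  1.09213675])}
side {'fx': 347.74854747873417, 'fy': 347.74854747873417, 'cx': 261.297553166702, 'cy': 187.6456261491885, 'R': array([[-0.92067465, -0.38989067, -0.01853241],
       [-0.21507657,  0.54635057, -0.80947089],
       [ 0.32573034, -0.74127344, -0.58686747]]), 't': array([0.57010059, 0.21289199, 0.79117834])}
```

```bash
python3 - <<'E'
import cv2
a=cv2.imread("pics/top0.png");cv2.imwrite("pics/top0b.png",cv2.resize(a,(800,600),interpolation=cv2.INTER_CUBIC))
E
```

```text
(no output)
```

View pics/top0b.png

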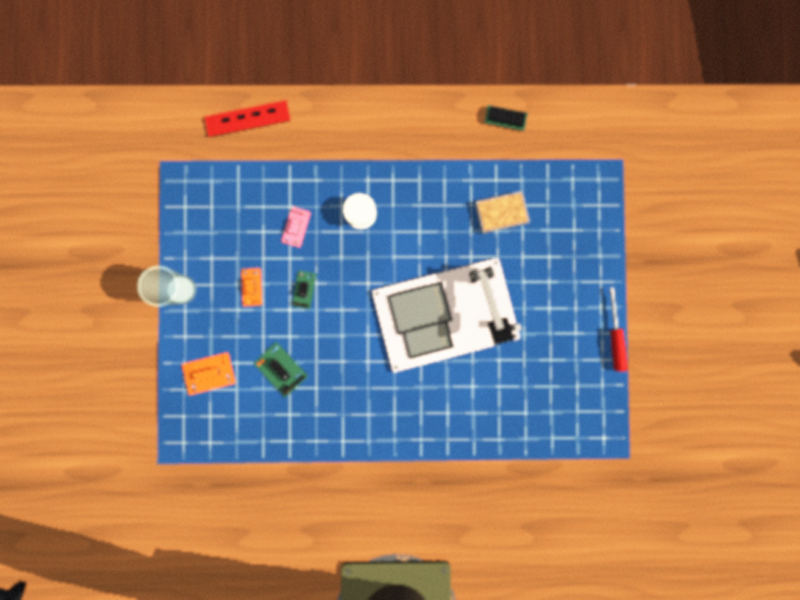

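View pics/side0.png

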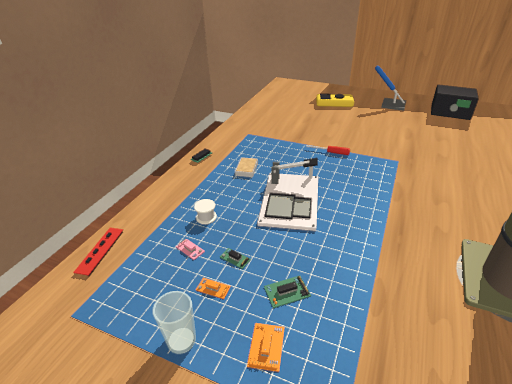

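Top view (800 px scale): jig around (445,315), large green board at (281,369) with its dark header towards (292,388), small green board at (304,289). Orange and pink look-alikes lie at (252,287), (210,373) and (296,227). The tumbler is at (160,287), the spool at (360,211), the tin at (502,212) and the screwdriver at (618,340).

```bash
cat > h.py <<'E'
import cv2,numpy as np
from plant import r
from scipy.spatial.transform import Rotation as Ro
def cast(c,uv,z):
    uv=np.atleast_2d(np.asarray(uv,float))
    d=np.c_[(uv[:,0]-c['cx'])/c['fx'],(uv[:,1]-c['cy'])/c['fy'],np.ones(len(uv))]@c['R']
    o=-c['R'].T@c['t']
    return o+d*((z-o[2])/d[:,2])[:,None]
def proj(c,X):
    p=np.atleast_2d(X)@c['R'].T+c['t']
    return np.c_[p[:,0]/p[:,2]*c['fx']+c['cx'],p[:,1]/p[:,2]*c['fy']+c['cy']]
def comps(m,amin):
    m=m.astype(np.uint8)
    cs,_=cv2.findContours(m,cv2.RETR_EXTERNAL,cv2.CHAIN_APPROX_NONE)
    return sorted([c for c in cs if cv2.contourArea(c)>amin],key=cv2.contourArea,reverse=True)
def rect(c,cnt,z):
    P=cast(c,cnt[:,0,:],z)[:,:2]
    (x,y),(w,h),a=cv2.minAreaRect((P*1000).astype(np.float32))
    return np.round([x,y,w,h,a],1)
def delta(pos,yaw):
    """tool-frame shift(mm) and z turn(deg) to tool pointing down with tool x axis at world yaw"""
    s=r.get_state();R0=Ro.from_quat(s['eef_rot'])
    Rt=Ro.from_matrix(np.array([[np.cos(yaw),np.sin(yaw),0],[np.sin(yaw),-np.cos(yaw),0],[0,0,-1]]))
    return np.round(R0.inv().apply(np.array(pos)-s['tool_pos'])*1000,1),np.round((R0.inv()*Rt).as_rotvec(degrees=True),2)
E
python3 - <<'E'
from h import *
im=cv2.imread("pics/top0.png");c=r.camera_info("top")
H=cv2.cvtColor(im,cv2.COLOR_BGR2HSV)
g=(H[:,:,0]>45)&(H[:,:,0]<88)&(H[:,:,1]>90)&(H[:,:,2]>30)
for k in comps(g,40): print("green",k[:,0].mean(0),rect(c,k,.005))
w=(H[:,:,1]<50)&(H[:,:,2]>190); w[:95]=0
w=cv2.morphologyEx(w.astype(np.uint8),cv2.MORPH_CLOSE,np.ones((9,9)))
for k in comps(w,200): print("white",k[:,0].mean(0),rect(c,k,.014))
print(cast(c,[[445*.64,315*.64]],.014), "cam",-c['R'].T@c['t'])
m=cv2.resize(im[130:270,90:345],None,fx=3.1,fy=3.1,interpolation=cv2.INTER_CUBIC);cv2.imwrite("pics/crop1.png",m);print(m.shape)
E
```

```text
green [178.89473684 235.01315789] [467.9 218.4  86.2  58.3  42.1]
green [194.42622951 184.36065574] [620.9 173.   34.1  64.3  79.4]
white [287.49829352 200.63481229] [572.4 -97.7 177.3 257.5  16.8]
white [230.67857143 132.10714286] [781.6  64.7  59.7  93.4  89.8]
white [112.42307692 186.23076923] [621.9 413.5  73.2  55.8  59.4]
[[ 0.56778833 -0.09712301  0.014     ]] cam [ 0.55177115 -0.00874055  1.11525648]
(434, 790, 3)
```

View pics/crop1.png

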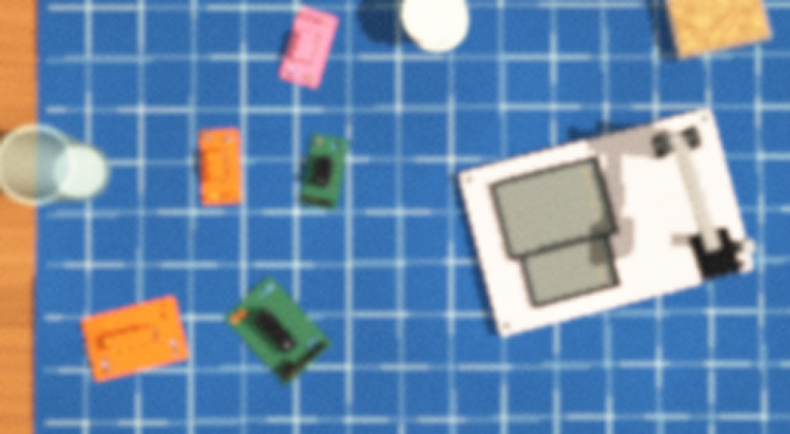

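```bash
python3 - <<'E'
from h import *
s=r.get_state();c=r.camera_info("wrist")
R=Ro.from_quat(s['eef_rot']).as_matrix()
o=-c['R'].T@c['t'];print("cam in tool",R.T@(o-s['tool_pos']),"axes",(c['R']@R).round(2),c['fx'])
print(delta([.56,.2,.26],np.radians(163)))
E
```

```text
cam in tool [ 0.06817749  0.00099273 -0.14492237] axes [[-0.    1.    0.  ]
 [-0.96 -0.   -0.27]
 [-0.27 -0.    0.96]] 314.11693441431646
(array([-477. , -269.5,  -21.5]), array([-0.09,  0.01, -0.  ]))
```

Emit:
{"api": "move_arm", "payload": {
  "targets": [
    [[0.5,-55,-30,0,0,0,0],[0.5,-110,-60,0,0,0,0],[0.5,-165,-90,0,0,0,0],[0.5,-220,-120,0,0,0,0],[0.5,-275,-150,0,0,0,0],[0.5,-330,-180,0,0,0,0],[0.5,-385,-215,0,0,0,0],[0.5,-440,-260,0,0,0,0],[0.5,-450,-275,0,0,0,0],[0.5,-450,-275,0,0,0,0]]
  ]
}}

```text
clock: 1.35
tool_pos: [0.5337, 0.1996, 0.2382]
eef_rot: [0.151, 0.989, -0.001, -0.0]
contact_force: [-0.2, 0.0, 0.2]
opening: 0.5
finger_force: 0.0
```

```bash
python3 - <<'E'
from h import *
s=r.get_state();c=r.camera_info("wrist");im=r.snapshot("wrist")[:,:,::-1].copy();cv2.imwrite("pics/w1.png",im)
np.savez("w1.npz",**c);print(s['tool_pos'],s['qd'].round(3),s['q'].round(2))
H=cv2.cvtColor(im,cv2.COLOR_BGR2HSV)
g=(H[:,:,0]>45)&(H[:,:,0]<88)&(H[:,:,1]>90)&(H[:,:,2]>30)
for k in comps(g,300): print("green",k[:,0].mean(0),rect(c,k,.005))
E
```

```text
[0.53372384 0.19957508 0.2381656 ] [-0.059 -0.006 -0.066  0.004 -0.021 -0.007 -0.017] [-0.29  0.62 -0.25  1.73  0.2   0.81  0.63]
green [251.47555556 102.79111111] [466.3 218.1  89.7  59.6  42.3]
green [255.75882353 232.15882353] [617.8 173.8  35.5  70.2  79.5]
```

View pics/w1.png

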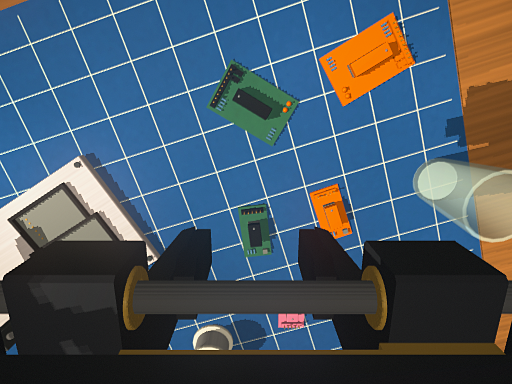

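The wrist view shows the small board at (256,232) with its header at the upper end (252,210), and the large board at (251,103) with its header at the left (230,85). Both rectangle fits match the true sizes. I'm going to the small board with tool x at yaw -10.5°.

Emit:
{"api": "move_arm", "payload": {
  "targets": [
    [[0.5,-9,0,7,0,0,10.5],[0.5,-18,0,14,0,0,21],[0.5,-27,0,21,0,0,31.5],[0.5,-36,0,28,0,0,42],[0.5,-45,0,35,0,0,52.5],[0.5,-54,0,42,0,0,63],[0.5,-63,0,49,0,0,73.5],[0.5,-72,0,56,0,0,84],[0.5,-80,0,63,0,0,94.5],[0.5,-88,0,70,0,0,105]]
  ]
}}

```text
clock: 2.65
tool_pos: [0.6158, 0.1808, 0.1681]
eef_rot: [0.875, 0.484, -0.0, -0.001]
contact_force: [0.2, 0.2, 0.1]
opening: 0.5
finger_force: 0.0
```

```bash
python3 - <<'E'
from h import *
s=r.get_state();c=r.camera_info("wrist");im=r.snapshot("wrist")[:,:,::-1].copy();cv2.imwrite("pics/w2.png",im)
print(s['tool_pos'],s['q'].round(2));print(delta([.618,.174,.08],np.radians(-10.5)))
H=cv2.cvtColor(im,cv2.COLOR_BGR2HSV)
g=(H[:,:,0]>45)&(H[:,:,0]<88)&(H[:,:,1]>90)&(H[:,:,2]>30)
for k in comps(g,300): print("green",k[:,0].mean(0),rect(c,k,.005))
E
```

```text
[0.61578528 0.1807808  0.16812881] [-0.5   0.81  0.27  1.59 -0.28  0.78 -0.67]
(array([-4.4,  4.9, 87.2]), array([-8.000e-02,  4.000e-02,  6.806e+01]))
green [115.11612903 210.03870968] [473.4 223.5  76.9  60.2  41.8]
green [262.        180.6984127] [619.1 173.5  35.9  69.5  79.1]
```

Emit:
{"api": "move_arm", "payload": {
  "targets": [
    [[0.5,-2,2,15,0,0,10.5],[0.5,-4,4,30,0,0,21],[0.5,-4,5,45,0,0,31.5],[0.5,-4,5,60,0,0,42],[0.5,-4,5,75,0,0,52.5],[0.5,-4,5,88,0,0,63],[0.5,-4,5,88,0,0,68.5],[0.5,-4,5,88,0,0,68.5]]
  ]
}}

```text
clock: 3.7
tool_pos: [0.6178, 0.1738, 0.0801]
eef_rot: [0.996, -0.089, -0.001, -0.0]
contact_force: [-0.0, -0.4, 0.7]
opening: 0.503
finger_force: 0.0
```

```bash
python3 - <<'E'
from h import *
s=r.get_state();c=r.camera_info("wrist");im=r.snapshot("wrist")[:,:,::-1].copy();cv2.imwrite("pics/w3.png",im)
print(s['tool_pos'],s['q'].round(2));print(delta([.6185,.1737,.011],np.radians(-10.7)))
H=cv2.cvtColor(im,cv2.COLOR_BGR2HSV)
g=(H[:,:,0]>45)&(H[:,:,0]<88)&(H[:,:,1]>90)&(H[:,:,2]>30)
for k in comps(g,300): print("green",k[:,0].mean(0),rect(c,k,.005))
E
```

```text
[0.61776646 0.17383591 0.08014015] [-0.61  0.99  0.52  1.64 -0.7   0.71 -1.49]
(array([ 0.4, -0.3, 69.5]), array([-0.05,  0.06,  0.52]))
green [255.70186335 202.82298137] [619.2 173.1  35.6  69.7  79.4]
green [224.2481203  342.04511278] [507.5 219.5  53.1  25.7  79.8]
```

View pics/w3.png

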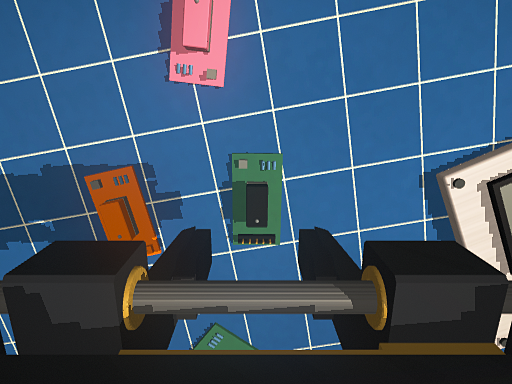

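The small board sits between the fingers: chip at (257,205), header below it at (257,239). I'll descend and grip.

Emit:
{"api": "move_arm", "payload": {
  "targets": [
    [[0.5,1,0,35,0,0,0.4],[0.5,1,0,60,0,0,0.4],[0.5,1,0,69,0,0,0.4],[0.5,1,0,69,0,0,0.4],[0,1,0,69,0,0,0.4],[0,1,0,69,0,0,0.4],[0,1,0,69,0,0,0.4],[0,1,0,69,0,0,0.4],[0,1,0,69,0,0,0.4],[0,1,0,40,0,0,0.4]]
  ],
  "newtons": 20
}}

```text
clock: 5.0
tool_pos: [0.618, 0.1711, 0.039]
eef_rot: [0.995, -0.095, -0.002, 0.001]
contact_force: [-0.7, -0.5, 0.1]
opening: 0.168
finger_force: 20.0
```

Emit:
{"api": "move_arm", "payload": {
  "targets": [
    [[0,0,0,-50,0,0,0],[0,2,10,-90,0,0,-10.5],[0,4,40,-130,0,0,-21],[0,6,75,-160,0,0,-31.5],[0,8,110,-180,0,0,-42],[0,10,150,-180,0,0,-52.5],[0,12,190,-180,0,0,-63],[0,14,230,-180,0,0,-73.5],[0,15,265,-180,0,0,-84],[0,15,297,-180,0,0,-94.5]]
  ]
}}

```text
clock: 6.25
tool_pos: [0.5779, -0.1249, 0.2204]
eef_rot: [0.744, 0.668, -0.0, -0.0]
contact_force: [0.2, -0.0, -0.7]
opening: 0.164
finger_force: 20.0
```

Emit:
{"api": "move_arm", "payload": {
  "targets": [
    [[0,0,0,0,0,0,-10],[0,0,0,0,0,0,-20],[0,0,0,0,0,0,-20],[0,0,0,0,0,0,-20]]
  ]
}}

```text
clock: 6.75
tool_pos: [0.5783, -0.1233, 0.2205]
eef_rot: [0.62, 0.785, -0.0, -0.0]
contact_force: [0.2, 0.5, -1.8]
opening: 0.165
finger_force: 20.0
```

```bash
python3 - <<'E'
from h import *
s=r.get_state();c=r.camera_info("wrist");im=r.snapshot("wrist")[:,:,::-1].copy();cv2.imwrite("pics/w4.png",im);np.savez("w4.npz",**c)
print(s['tool_pos'],s['q'].round(2),s['opening'],s['qd'].round(3))
E
```

```text
[ 0.57832    -0.12330821  0.22051719] [ 0.13  0.66  0.01  1.7  -0.01  0.78  0.38] 0.16524688089450845 [-0.006 -0.     0.002  0.001  0.002  0.001  0.007]
```

View pics/w4.png

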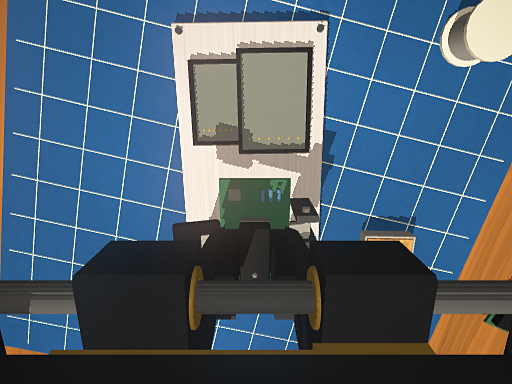

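The jig's two compartments are clearly seen: large floor about (274,100), small floor about (215,102). The small board in the grip shows at (255,205).

```bash
python3 - <<'E'
from h import *
im=cv2.imread("pics/w4.png");c=dict(np.load("w4.npz"))
print(im[100,280],im[100,215],im[160,200],im[170,280])
H=cv2.cvtColor(im,cv2.COLOR_BGR2HSV);V=H[:,:,2];S=H[:,:,1]
m=(S<70)&(V>90)&(V<195);m[170:]=0;m[:35]=0;m[:,:185]=0;m[:,318:]=0
m=cv2.morphologyEx(m.astype(np.uint8),cv2.MORPH_OPEN,np.ones((3,3)))
for k in comps(m,1500): print("floor",k[:,0].mean(0),rect(c,k,.014))
b=(V<60)&(S<150);b[170:]=0;b[:38]=0;b[:,:180]=0;b[:,318:]=0
for k in comps(b,1500): print("black",k[:,0].mean(0),rect(c,k,.020), cv2.boundingRect(k))
w=(S<60)&(V>185);w[185:]=0
for k in comps(w,1500):
    print("white",cv2.boundingRect(k))
    q=k[:,0];q=q[(q[:,1]>60)&(q[:,1]<180)]
    for side in(q[q[:,0]<195],q[q[:,0]>312]):
        if len(side)>20:
            P=cast(c,side,.014)[:,:2]*1000;v=cv2.fitLine(P.astype(np.float32),cv2.DIST_HUBER,0,.01,.01).ravel();print("edge",v,np.degrees(np.arctan2(v[1],v[0])))
# held board in the tool frame
g=(H[:,:,0]>45)&(H[:,:,0]<88)&(S>90)&(V>30);print([k[:,0].mean(0) for k in comps(g,300)])
E
```

```text
[134 150 153] [132 150 153] [225 236 248] [222 236 246]
floor [273.53680982 100.61349693] [582.  -48.1  69.5  99.3  14.4]
floor [216.01287554 101.51072961] [521.9 -63.3  45.5  79.2  14.2]
white (16, 0, 311, 185)
edge [ 9.9997777e-01  6.6695665e-03  3.8154721e+02 -9.7439674e+01] 0.3821408
edge [ 2.5258887e-01 -9.6757370e-01  6.3324011e+02 -3.6514416e+01] -75.36923
white (326, 0, 186, 185)
edge [ 9.7532350e-01 -2.2078054e-01  7.4006439e+02 -2.6065489e+01] -12.754883
white (442, 0, 70, 79)
edge [9.5850974e-01 2.8505972e-01 7.8296191e+02 3.9110073e+01] 16.562418
[]
```

```bash
python3 - <<'E'
from h import *
print(delta([.5219,-.0633,.06],np.radians(104.3)))
E
```

```text
(array([ 71.4, -40.9, 160.6]), array([-0.02,  0.  , -0.83]))
```

Emit:
{"api": "move_arm", "payload": {
  "targets": [
    [[0,36,-20,20,0,0,-0.8],[0,71.5,-41,60,0,0,-0.8],[0,71.5,-41,110,0,0,-0.8],[0,71.5,-41,150,0,0,-0.8],[0,71.5,-41,165,0,0,-0.8],[0,71.5,-41,165,0,0,-0.8],[0,71.5,-41,165,0,0,-0.8]]
  ]
}}

```text
clock: 7.68
tool_pos: [0.5229, -0.0637, 0.057]
eef_rot: [0.613, 0.79, 0.001, 0.001]
contact_force: [0.8, -0.8, 0.4]
opening: 0.167
finger_force: 20.0
```

```bash
python3 - <<'E'
from h import *
s=r.get_state();print(s['tool_pos'],s['contact_force'])
print(delta([.5219,-.0633,.0245],np.radians(104.3)))
c=r.camera_info("wrist");im=r.snapshot("wrist")[:,:,::-1].copy();cv2.imwrite("pics/w5.png",im);np.savez("w5.npz",**c)
E
```

```text
[ 0.52290731 -0.06365797  0.05697124] [ 0.78897737 -0.80426847  0.41931141]
(array([ 0.6, -1. , 32.5]), array([0.13, 0.05, 0.06]))
```

View pics/w5.png

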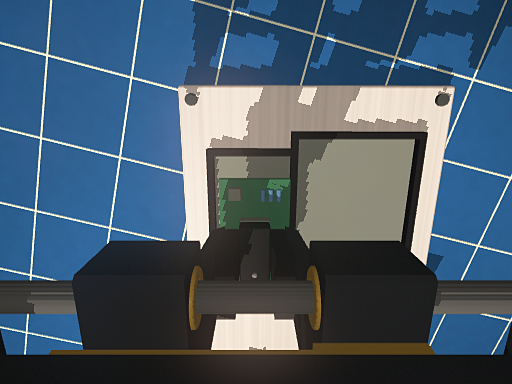

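The board hovers over the small compartment with its rear edge at row 178, columns 218–290. I'll check that edge against the expected position, then lower it.

```bash
python3 - <<'E'
from h import *
c=dict(np.load("w5.npz"));P=cast(c,[[218,178.5],[290.5,178.5]],.051)[:,:2]
s=r.get_state();R=Ro.from_quat(s['eef_rot']).as_matrix()
print((np.c_[P,[.05]*2]-s['tool_pos'])@R*1000)
E
```

```text
[[ 34.41888416 -17.48227119   7.02573752]
 [ 34.37064182  18.20828567   7.11957341]]
```

Emit:
{"api": "move_arm", "payload": {
  "targets": [
    [[0,0.5,-1,15,0,0,0],[0,0.5,-1,28,0,0,0],[0,0.5,-1,32,0,0,0],[0,0.5,-1,32,0,0,0],[0,0.5,-1,32,0,0,0]]
  ]
}}

```text
clock: 8.35
tool_pos: [0.52, -0.0631, 0.0238]
eef_rot: [0.613, 0.79, -0.0, -0.001]
contact_force: [-2.2, 0.3, 7.1]
opening: 0.17
finger_force: 20.0
```

Emit:
{"api": "move_arm", "payload": {
  "targets": [
    [[0.3,0,0,0,0,0,0],[0.3,0,0,0,0,0,0],[0.3,0,0,0,0,0,0],[0.3,0,0,-30,0,0,0],[0.3,0,0,-70,0,0,0],[0.3,0,0,-110,0,0,0],[0.3,-50,0,-150,0,0,0],[0.3,-90,0,-180,0,0,0],[0.3,-90,0,-180,0,0,0],[0.3,-90,0,-180,0,0,0]]
  ]
}}

```text
clock: 9.6
tool_pos: [0.5424, -0.1494, 0.203]
eef_rot: [0.613, 0.79, 0.0, -0.001]
contact_force: [-0.1, 0.3, -0.4]
opening: 0.299
finger_force: 0.0
```

```bash
python3 - <<'E'
from h import *
s=r.get_state();print(s['tool_pos'],s['contact_force'],s['opening'])
c=r.camera_info("wrist");im=r.snapshot("wrist")[:,:,::-1].copy();cv2.imwrite("pics/w6.png",im);np.savez("w6.npz",**c)
H=cv2.cvtColor(im,cv2.COLOR_BGR2HSV)
g=(H[:,:,0]>45)&(H[:,:,0]<88)&(H[:,:,1]>90)&(H[:,:,2]>30)
for k in comps(g,300): print("green",k[:,0].mean(0),rect(c,k,.017))
print(delta([.4665,.2182,.18],np.radians(42.3)))
E
```

```text
[ 0.54237835 -0.14942447  0.20304762] [-0.11464871  0.33893572 -0.35076874] 0.2994754349192938
green [251.91575092  83.97435897] [520.9 -64.   35.3  68.3  14.4]
(array([374.1,  18.6,  23.5]), array([-1.700e-01, -6.000e-02,  6.219e+01]))
```

View pics/w6.png

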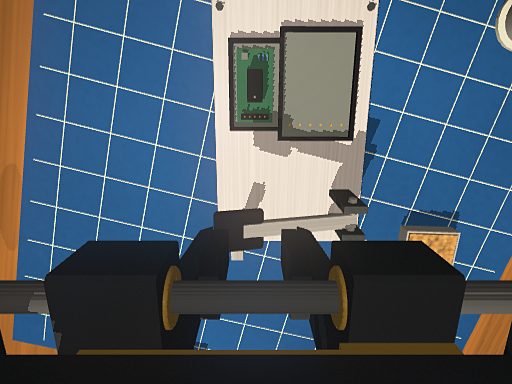

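The small board lies centred in its compartment at (255,84), header towards the lever at (255,117), within about 1 mm. Next is the large board.

Emit:
{"api": "move_arm", "payload": {
  "targets": [
    [[0.5,40,2,0,0,0,8],[0.5,90,5,0,0,0,18],[0.5,145,8,0,0,0,28],[0.5,200,11,0,0,0,38],[0.5,255,14,0,0,0,48],[0.5,310,16,10,0,0,58],[0.5,355,18,50,0,0,62.2],[0.5,374,18.6,100,0,0,62.2],[0.5,374,18.6,123,0,0,62.2],[0.5,374,18.6,123,0,0,62.2]]
  ]
}}

```text
clock: 10.9
tool_pos: [0.4652, 0.217, 0.0785]
eef_rot: [0.933, 0.361, -0.003, -0.0]
contact_force: [-0.6, 0.5, 0.5]
opening: 0.5
finger_force: 0.0
```

```bash
python3 - <<'E'
from h import *
s=r.get_state();print(s['tool_pos'],s['q'].round(2))
c=r.camera_info("wrist");im=r.snapshot("wrist")[:,:,::-1].copy();cv2.imwrite("pics/w7.png",im);np.savez("w7.npz",**c)
H=cv2.cvtColor(im,cv2.COLOR_BGR2HSV)
g=(H[:,:,0]>45)&(H[:,:,0]<88)&(H[:,:,1]>90)&(H[:,:,2]>30)
for k in comps(g,300): print("green",k[:,0].mean(0),rect(c,k,.005))
b=(H[:,:,2]<60);b[235:]=0
for k in comps(b,150): print("dark",k[:,0].mean(0),rect(c,k,.02))
print(delta([.4665,.2182,.011],np.radians(42.3)))
E
```

```text
[0.46516529 0.21697397 0.07851949] [-0.66  0.83  0.22  2.03 -0.51  0.34 -0.86]
green [253.74947808 203.23590814] [466.7 217.9  89.6  59.7  42.2]
dark [255.62264151 204.20125786] [468.  219.5  42.9  14.5  42.9]
(array([ 1.2, -1.1, 68.8]), array([-0.06,  0.17, -0.03]))
```

Emit:
{"api": "move_arm", "payload": {
  "targets": [
    [[0.5,1.5,-0.5,35,0,0,0],[0.5,1.5,-0.5,60,0,0,0],[0.5,1.5,-0.5,68,0,0,0],[0.5,1.5,-0.5,68,0,0,0],[0,1.5,-0.5,68,0,0,0],[0,1.5,-0.5,68,0,0,0],[0,1.5,-0.5,68,0,0,0],[0,1.5,-0.5,68,0,0,0],[0,1.5,-0.5,68,0,0,0],[0,1.5,-0.5,48,0,0,0]]
  ],
  "newtons": 25
}}

```text
clock: 12.2
tool_pos: [0.4681, 0.2175, 0.032]
eef_rot: [0.933, 0.36, -0.001, -0.0]
contact_force: [-0.8, -0.5, -0.9]
opening: 0.166
finger_force: 25.0
```

```bash
python3 - <<'E'
from h import *
s=r.get_state();print(s['tool_pos'],s['opening'])
print(delta([.582,-.0481,.18],np.radians(104.3)))
E
```

```text
[0.46808568 0.21752612 0.03202609] 0.16562229341219287
(array([ -94.3,  273.2, -148. ]), array([ -0.12,   0.09, -62.11]))
```

Emit:
{"api": "move_arm", "payload": {
  "targets": [
    [[0,0,0,-50,0,0,0],[0,-8,25,-90,0,0,-8],[0,-25,75,-100,0,0,-18],[0,-43,125,-100,0,0,-28],[0,-60,175,-100,0,0,-38],[0,-77,225,-100,0,0,-48],[0,-90,262,-100,0,0,-57],[0,-94,273,-75,0,0,-62],[0,-94,273,-32,0,0,-62],[0,-94,273,-32,0,0,-62]]
  ]
}}

```text
clock: 13.45
tool_pos: [0.5797, -0.0476, 0.062]
eef_rot: [0.614, 0.789, -0.002, -0.003]
contact_force: [-0.6, 1.3, -0.5]
opening: 0.166
finger_force: 25.0
```

```bash
python3 - <<'E'
from h import *
s=r.get_state();print(s['tool_pos'],s['contact_force'],s['qd'].round(2))
c=r.camera_info("wrist");im=r.snapshot("wrist")[:,:,::-1].copy();cv2.imwrite("pics/w8.png",im);np.savez("w8.npz",**c)
H=cv2.cvtColor(im,cv2.COLOR_BGR2HSV);g=(H[:,:,0]>45)&(H[:,:,0]<88)&(H[:,:,1]>90)&(H[:,:,2]>30)
R=Ro.from_quat(s['eef_rot']).as_matrix()
for k in comps(g,300):
    x,y,w,h=cv2.boundingRect(k);z=s['tool_pos'][2]-.006
    print((x,y,w,h),((cast(c,[[x,y],[x+w-1,y]],z)-s['tool_pos'])@R*1000).round(1))
print(delta([.582,-.0481,.0245],np.radians(104.3)))
E
```

```text
[ 0.57969446 -0.04758414  0.06197907] [-0.56280113  1.29986413 -0.45221467] [-0.01 -0.07  0.   -0.03 -0.    0.03  0.  ]
(195, 161, 120, 88) [[ 43.  -28.3   6.3]
 [ 43.   29.4   5.9]]
(170, 166, 20, 75) [[ 40.6 -40.7   6.4]
 [ 40.6 -31.4   6.3]]
(array([-0.9,  0.6, 39.3]), array([-0.19, -0.06, -0.1 ]))
```

Emit:
{"api": "move_arm", "payload": {
  "targets": [
    [[0,0,0.3,0,0,0,0],[0,0,0.3,18,0,0,0],[0,0,0.3,30,0,0,0],[0,0,0.3,35,0,0,0],[0,0,0.3,36,0,0,0],[0,0,0.3,36,0,0,0]]
  ]
}}

```text
clock: 14.25
tool_pos: [0.5831, -0.0474, 0.0288]
eef_rot: [0.614, 0.789, 0.0, 0.0]
contact_force: [-0.0, -0.1, -0.4]
opening: 0.168
finger_force: 25.0
```

Emit:
{"api": "move_arm", "payload": {
  "targets": [
    [[0,0.5,-1,3,0,0,0],[0,0.5,-1,4.5,0,0,0],[0,0.5,-1,4.5,0,0,0]]
  ]
}}

```text
clock: 14.62
tool_pos: [0.5818, -0.0472, 0.0251]
eef_rot: [0.614, 0.789, 0.0, 0.0]
contact_force: [-2.1, 0.3, 7.5]
opening: 0.17
finger_force: 25.0
```

Emit:
{"api": "move_arm", "payload": {
  "targets": [
    [[0.3,0,0,0,0,0,0],[0.3,0,0,0,0,0,0],[0.3,0,0,0,0,0,0],[0.3,0,0,-30,0,0,0],[0.3,0,0,-70,0,0,0],[0,0,0,-110,0,0,0],[0,-50,0,-150,0,0,0],[0,-90,-20,-180,0,0,0],[0,-90,-40,-180,0,0,0],[0,-90,-40,-180,0,0,0]]
  ]
}}

```text
clock: 15.88
tool_pos: [0.5638, -0.1453, 0.2043]
eef_rot: [0.615, 0.788, -0.0, -0.0]
contact_force: [0.4, 1.1, 0.5]
opening: 0.004
finger_force: 0.0
```

```bash
python3 - <<'E'
from h import *
s=r.get_state();print(s['tool_pos'],s['contact_force'],s['opening'])
c=r.camera_info("wrist");im=r.snapshot("wrist")[:,:,::-1].copy();cv2.imwrite("pics/w9.png",im);np.savez("w9.npz",**c)
H=cv2.cvtColor(im,cv2.COLOR_BGR2HSV)
g=(H[:,:,0]>45)&(H[:,:,0]<88)&(H[:,:,1]>90)&(H[:,:,2]>30)
for k in comps(g,300): print("green",k[:,0].mean(0),rect(c,k,.017))
n=np.array([.582,-.0481]);a=np.radians(14.3);J=np.array([[np.cos(a),-np.sin(a)],[np.sin(a),np.cos(a)]])
o=n-J@[.025,.045];pad=o+J@[-.055,-.080];print("pad",pad,"pixel level/up",proj(c,[[*pad,.068],[*(o+J@[-.0535,-.08]),.095],[*(o+J@[-.055,-.116]),.068]]))
print(delta([*pad,.13],np.radians(104.3)))
E
```

```text
[ 0.5637661  -0.14532128  0.20434906] [0.39811436 1.13381125 0.53607044] 0.004302372967876817
green [296.16941176  93.69882353] [583.1 -49.1  59.1  88.4  14.1]
green [230.51550388  79.56976744] [520.  -60.   35.3  59.4  14. ]
pad [ 0.53535362 -0.18898689] pixel level/up [[214.02380523 219.44300868]
 [211.85700852 230.29718929]
 [215.45324571 253.92597781]]
(array([-36.5, -39.7,  74. ]), array([-0.01, -0.04, -0.11]))
```

View pics/w9.png

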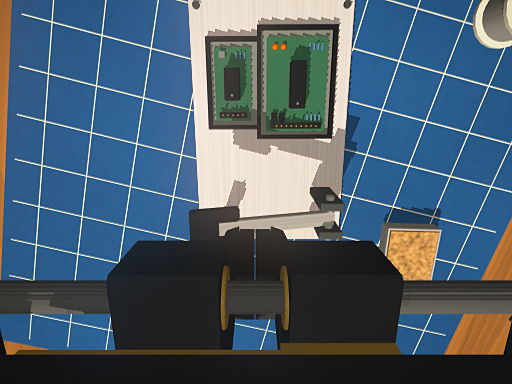

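Both boards lie in their compartments: large at (296,94), small at (232,80), headers facing the lever. The lever pad is at about (213,221). I'll go above it with closed fingers.

Emit:
{"api": "move_arm", "payload": {
  "targets": [
    [[0,-18,-20,0,0,0,0],[0,-36.5,-40,30,0,0,0],[0,-36.5,-40,70,0,0,0],[0,-36.5,-40,90,0,0,0],[0,-36.5,-40,90,0,0,0],[0,-36.5,-40,90,0,0,0]]
  ],
  "newtons": 20
}}

```text
clock: 16.68
tool_pos: [0.5364, -0.1887, 0.1146]
eef_rot: [0.614, 0.79, 0.0, 0.0]
contact_force: [-0.6, -0.1, 0.5]
opening: 0.009
finger_force: 0.0
```

```bash
python3 - <<'E'
from h import *
print(delta([.53535,-.189,.068],np.radians(104.3)))
c=r.camera_info("wrist");im=r.snapshot("wrist")[:,:,::-1].copy();cv2.imwrite("pics/w10.png",im);np.savez("w10.npz",**c)
E
```

```text
(array([-0. , -1.2, 46.6]), array([ 0.07,  0.  , -0.02]))
```

View pics/w10.png

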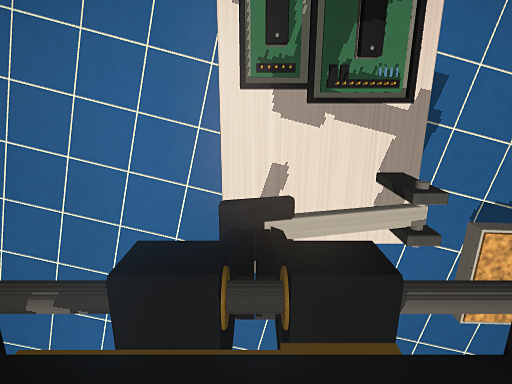

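The fingertips (255,240) are centred over the pad, which spans columns 220–295. Pressing in stages.

Emit:
{"api": "move_arm", "payload": {
  "targets": [
    [[0,0,-1,12,0,0,0],[0,0,-1,20,0,0,0],[0,0,-1,26,0,0,0],[0,0,-1,32,0,0,0],[0,0,-1,36,0,0,0],[0,0,-1,36,0,0,0]]
  ]
}}

```text
clock: 17.48
tool_pos: [0.5333, -0.19, 0.0779]
eef_rot: [0.615, 0.789, -0.001, -0.001]
contact_force: [-3.9, -0.5, 4.9]
opening: 0.004
finger_force: 2.5
```

Emit:
{"api": "move_arm", "payload": {
  "targets": [
    [[0,0,0,3,0,0,0],[0,0,0,6,0,0,0],[0,0,0,9,0,0,0],[0,0,0,9,0,0,0],[0,0,0,9,0,0,0],[0,0,0,9,0,0,0]]
  ]
}}

```text
clock: 18.23
tool_pos: [0.5333, -0.1901, 0.0694]
eef_rot: [0.615, 0.789, -0.001, -0.001]
contact_force: [-4.7, -0.7, 6.9]
opening: 0.007
finger_force: 3.3
```

```bash
python3 - <<'E'
from h import *
s=r.get_state();print(s['tool_pos'],s['contact_force'],s['qd'].round(3))
c=r.camera_info("side");im=r.snapshot("side")[:,:,::-1].copy();cv2.imwrite("pics/s2.png",im)
p=proj(c,[[.535,-.189,.068]])[0].astype(int);print(p,proj(c,[[.544,-.224,.068]]))
cv2.imwrite("pics/s2c.png",cv2.resize(im[p[1]-50:p[1]+100,p[0]-100:p[0]+100],(800,600),interpolation=cv2.INTER_CUBIC))
E
```

```text
[ 0.53327429 -0.1900581   0.06940826] [-4.70310548 -0.68075088  6.910721  ] [-0.    -0.002  0.002 -0.002 -0.001 -0.    -0.002]
[310 167] [[310.64858995 161.73997106]]
```

View pics/s2c.png

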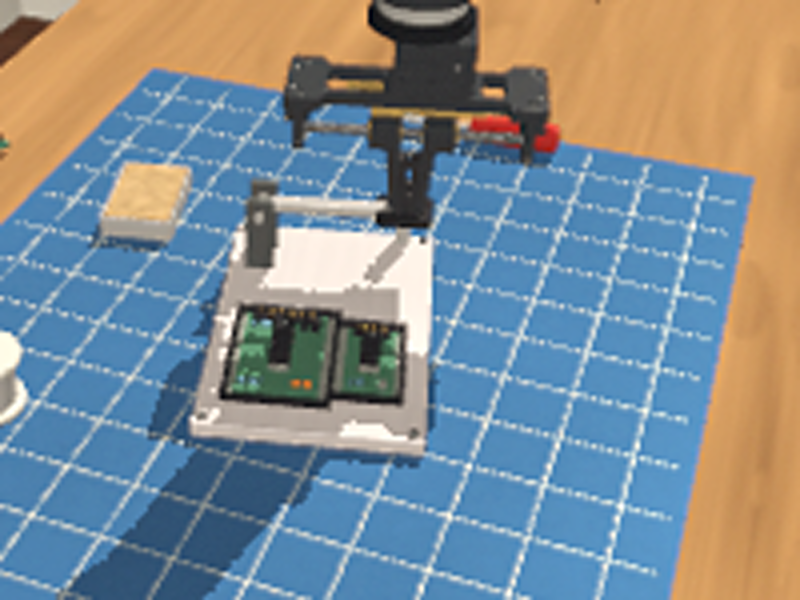

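The lever is level in the side view, with the TCP at 69 mm against 68 mm nominal, about 7 N of push, and the arm still. Both boards are seated, so I'm handing in.

```bash
python3 -c "
from plant import r
print(r.finish_job())"
```

```text
the job is handed in; nothing more can be done
None
```

I handed the job in at about 18 s: both boards lie in their compartments with headers towards the lever, and the fingers hold the lever level with about 7 N. No verdict came back.

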